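# Pack setting blocks in a transport case, clamp them and latch its cover

### The arm

A 6-joint arm with a two-finger parallel gripper is mounted at the origin on the work surface; the furniture and walls round the work are solid. World frame = base frame: x ahead of the robot, y to its left, z up, the work surface at z = 0. Lengths are in m, angles in rad, forces in N, time in s.
With the tool pointing down it reaches from about 0.275 to 0.825 m from the base axis. Payload 4.9 kg.
Tool frame: the origin (TCP) lies midway between the tips of the shut fingers; the grasp point (between the pads) lies 19 mm behind it (bot.grip_depth is the distance from the TCP to the grasp point, in m); z points along the fingers, y is the line along which they close (so a half turn about z gives the same grasp; the last joint's range is limited). The gripper opens to 85 mm and grips with 20 to 120 N. Pads are 22 mm wide; open, the fingers measure 114 mm over their backs; the gripper's body (76 mm by 85 mm) begins 54 mm behind the grasp point. The pads swing forward as they close: fully open they stand 13 mm farther back than shut.
Start: joints at [1.141, 0.326, -0.193, 1.052, 0, 1.437], TCP at [0.16, 0.526, 0.231] pointing down, gripper open.
Joint ranges: [-2.65, 2.65], [-0.97, 1.79], [-1.3, 1.35], [-1.93, 2.1], [-1.47, 1.37], [-3.14, 3.14]. Speed limits (rad/s): [2.57, 2.57, 3.14, 3.14, 3.14, 3.14].

### API

Orientations are given as a unit quaternion [w, x, y, z].
In Python, from cell import bot gives the robot as it stands. Calls block until the motion is done:
- bot.move_pose(position, orientation): joint-space move of the TCP to a pose.
- bot.move_linear(position, speed=0.15, rotation=None, until_force=None): straight line of the TCP; rotation=None keeps the orientation; speed is the mean speed in m/s. With until_force (N) it stops when the force on the tool has changed by that much, and returns True; else False.
- bot.goto_joints(angles): joint-space move.
- bot.set_gripper(opening, grasp_force=None): opening from 0.0 (shut) to 1.0 (fully open); grasp_force is the grip in N (None keeps the last); returns when the fingers have stopped.
- bot.wait(seconds).
- bot.solve_ik(position, orientation): joint angles nearest the present ones, or None.
- bot.camera(name): name is "side" or "top"; returns the picture (420x560x3 uint8, red, green, blue); there is no depth.
- bot.calibration(name): a dict with "mtx" (3x3 intrinsics, pixels), "k1" (the pictures are not rectified: a ray, as slopes to the right and down, at radius r is drawn at 1 + k1 r^2 times it, then the intrinsics apply), "extrinsics" (4x4, takes a point from world to camera coordinates). Camera axes: x right, y down, z forward; pixel columns grow to the right and rows downward; lengths in m; the calibration is good to about 2 mm. A picture is of the moment at which its call begins. calibration takes no time and is no camera call.
A pose or a line that the arm cannot do raises bot.PlanningError and nothing moves.
- bot.close_job(): hands the job in; it is judged then, once.
Trained networks look in the newest picture that a camera, given by its name, has taken for a name from the list of things; names that differ only in an ending like _2 or _b are one class to them, and where a whole thing is asked for, a point or a joint stands for the part that bears it (a point fixed in the world has none). Each returns a list of dicts, best first, with "confidence" (0 to 1); they miss things now and then, are a little off and sometimes report something else, mostly with a low value. They report only what shows in the picture. A call takes as long as a camera call.
- bot.search_frame(camera, thing): "bbox" ([left, top, width, height] in pixels, round what is visible of it).
Readings, each from a call of its own:
- bot.read_clock(): time.
- bot.read_joint_positions(): joint angles.
- bot.read_joint_vel(): joint speeds.
- bot.read_joint_efforts(): joint torques, N m.
- bot.read_position(): TCP position.
- bot.read_tool_rot(): TCP orientation.
- bot.read_ft_force(): force on the tool from outside, world axes, zero at the start.
- bot.read_moment(): the same for the moment, N m.
- bot.read_gripper_width(): opening from 0.0 (shut) to 1.0 (fully open).
- bot.read_finger_force(): force on a finger pad.
Only numpy, scipy, OpenCV 4.12 (cv2) and the standard library are available. Lean on these libraries where they do the work, as an engineer would, in place of code of your own. Each camera call takes 0.05 s, during which the arm holds its last target. There are 200 camera calls.

### The job

Pack every loose steel setting block in the open grey case: stand the blocks upright side by side across the bay between the stop plate and the sliding jaw, then slide the jaw shut until it presses them firmly into one tight row. Only then shut the cover fully, tip the latch's wire loop over so that its bar hooks behind the keeper, and press the lever flat past centre so that it stays latched. Leave everything else on the bench where it is.

Things in the scene. Friction and masses are not known exactly. Their poses are not given: they have to be found in the camera images.
- case: Low grey transport case on a wooden plinth fixed to the bench, 314 mm long (its x), 100 mm wide (its y). Origin at mid width, 28 mm above the bench, under the latch end of the shut cover. x runs from the latch to the hinge (towards the robot's right), z up. Inner floor at z 10 mm, low side rims at y +-47 mm up to z 16; latch deck from x -150 to 0 mm, top z 22.
- stop_face (a point): Foot of the fixed stop plate's face, on the inner floor at mid width (case x 10, z 10 mm). The plate, 44 mm wide and 28 mm high, is on its -x side; the bay for the blocks runs from here in +x to the sliding jaw. Axes as the case.
- jaw (a joint): Slide of the steel jaw (m): the clear gap between the face of the stop plate and the face of the jaw. Grows as the jaw moves to case +x, range 0 to 0.095. Slides with about 2 N of friction and stays where it is left.
- jaw_mid (a point): Centre of the sliding jaw, a steel plate 12 mm thick (case x), 44 mm wide (case y) and 40 mm high (case z 10.5 to 50.5) with grooved sides, to be pinched across its width from above or pushed. Axes as the case.
- cover (a joint): Hinge of the cover (rad): 0 shut, grows as it opens up and over towards case +x, stops at 1.8. Friction of 0.32 N m holds it wherever it is left.
- cover_hinge (a point): Middle of the cover's hinge axis, which is parallel to case y (case x 152, z 16 mm).
- cover_edge (a point): Middle of the free upper edge of the deep box-shaped cover (152 mm long, 100 wide, 48 deep, open below, 4 mm walls). From the hinge the edge is 150 mm along the cover and 48 mm out of its rim plane; when shut it is at case x 2, z 64 mm and the cover's top is level at that height.
- keeper (a point): Where the loop bar's centre sits when latched, on the +x side of the keeper's post and under its lip. The keeper stands on a plate that sticks out of the cover's end towards the latch. Cover shut: this point at case x -39, z 38 mm; plate top z 31; post 3 to 8 mm to its -x side; lip top z 45, reaching 2 mm to its +x side. Axes as the case when shut.
- lever (a joint): Draw-latch lever (rad): 0 = flat on the deck, handle pointing to case -x; grows as the handle swings up and over towards the cover, stops at 2.0. Friction holds it. With the loop hooked a draw spring resists (under 4 N at the handle's end) until centre is passed near 0.2; then it stays shut by itself.
- lever_pivot (a point): Middle of the lever's pivot axis, parallel to case y (case x -84, z 35 mm), between two cheeks at y +-24 mm that reach up to z 42.
- lever_tip (a point): Near the free end of the lever's handle, 54 mm from the lever pivot; handle 56 mm long, 24 wide, 5 thick. With the lever at 0 it is at case x -138, z 35 mm.
- loop (a joint): Angle of the wire loop against the lever (rad): 3.5 to 3.6 = stood up, leaning back on its stop; falls as the loop is tipped towards the keeper. The loop's slope above level (towards +x) is this value minus the lever's plus 0.15. It swings freely: once tipped past upright it falls onto the keeper plate.
- loop_bar (a point): Centre of the loop's cross bar (6 mm thick, 36 mm long along case y), 60.5 mm from the loop's pivot, which is on the lever 20 mm from the lever pivot; the loop's arms straddle the handle. With the lever at 1.6 or more the tipped bar drops behind the keeper's lip; under 1.2 it would land on top. The bar stretches out against a spring (2500 N/m).
- shelf_post (a point): Foot of the fixed upright steel shelf post (about 40 x 60 mm, 0.86 m tall) that stands between the left-hand block places and the case: carry things round it on the robot's side. Behind the latch deck, to the right of the post, stands a fixed tote 0.12 m high.
- block_0_mid (a point): Centre of a ground steel setting block, 15 mm thick (own x), 36 mm long (own y), 20 mm high (z), with two small bores through its thickness; 0.12 kg. Pinch it across its 36 mm length. May be absent.
- block_1_mid (a point): Centre of a ground steel setting block, 16 mm thick (own x), 36 mm long (own y), 20 mm high (z), with two small bores through its thickness; 0.12 kg. Pinch it across its 36 mm length. May be absent.
- block_2_mid (a point): Centre of a ground steel setting block, 17 mm thick (own x), 36 mm long (own y), 20 mm high (z), with two small bores through its thickness; 0.12 kg. Pinch it across its 36 mm length. May be absent.
- block_3_mid (a point): Centre of a ground steel setting block, 18 mm thick (own x), 36 mm long (own y), 20 mm high (z), with two small bores through its thickness; 0.12 kg. Pinch it across its 36 mm length. May be absent.
- bolt: hexagon bolt 60 mm high standing on its 28 mm head, beside the left-hand block places; origin under the head; leave it alone
- small_nut: small hexagon nut 22 mm across and 10 mm high, lying beyond the left-hand block places; origin under it; leave it alone

How it is judged:
By the outcome, as a careful person would: the job done as asked, in the order asked, and still so for the second after the job is handed in, with the robot touching nothing.
Of block_0, block_1, block_2, block_3 only 3 to 4 are there at a start; the rules pass over those that are not, and their reading is None.
At some moment in a run one of block_0, block_1, block_2, block_3 may be knocked a few centimetres aside while the robot is not near it.
Once in a run the grip may slacken for a moment while it holds something.
It also fails if it takes over 210 s, if anything falls off the work surface, if the arm or the gripper's body presses on something with over 40 N, if the wrist force passes 120 N, or if a joint passes its speed limit or range.

## Working session

There is one attempt and no reset: what is moved stays moved. The work goes in short steps, each a Python script; the robot and the scene stay as the last script left them, time stands still between calls to the robot, and variables do not carry over. Pictures are saved under pics/ and viewed, at most 14 in all, crops included, and the job is handed in when it is done.

```bash
ls; mkdir -p pics
python3 - <<'E'
from cell import bot
import cv2,numpy as np
for n in ("side","top"):
    im=bot.camera(n); cv2.imwrite(f"pics/{n}0.png",im[:,:,::-1])
    c=bot.calibration(n); print(n,c["mtx"],c["k1"],np.round(c["extrinsics"],3).tolist())
    for t in ["block_0_mid","jaw_mid","cover_edge","keeper","lever_tip","loop_bar","case","stop_face","bolt","small_nut","cover_hinge","shelf_post"]:
        print(t,[(np.round(d["bbox"]).tolist(),round(d["confidence"],2)) for d in bot.search_frame(n,t)][:6])
print(bot.read_clock(),bot.read_tool_rot(),bot.grip_depth)
E
```

```text
pics
side [[473.51747703   0.         287.52031497]
 [  0.         473.51747703 206.88288349]
 [  0.           0.           1.        ]] -0.11137396995037051 [[-0.856, -0.517, -0.014, 0.464], [-0.206, 0.366, -0.907, 0.167], [0.474, -0.774, -0.42, 1.223], [0.0, 0.0, 0.0, 1.0]]
block_0_mid []
jaw_mid [([346.0, 127.0, 46.0, 92.0], 0.51)]
cover_edge [([357.0, 127.0, 37.0, 54.0], 0.85)]
keeper [([356.0, 125.0, 37.0, 60.0], 0.8)]
lever_tip []
loop_bar [([358.0, 178.0, 11.0, 16.0], 0.2)]
case [([342.0, 128.0, 50.0, 94.0], 0.76), ([164.0, 293.0, 7.0, 6.0], 0.42)]
stop_face []
bolt [([180.0, 259.0, 8.0, 24.0], 0.68)]
small_nut [([167.0, 290.0, 6.0, 9.0], 0.52)]
cover_hinge [([337.0, 127.0, 54.0, 97.0], 0.6)]Traceback (most recent call last):
  File "<stdin>", line 7, in <module>
ValueError: it knows: block_0_mid, block_1_mid, block_2_mid, block_3_mid, bolt, case, cover, cover_edge, cover_hinge, jaw, jaw_mid, keeper, lever, lever_pivot, lever_tip, loop, loop_bar, small_nut, stop_face
```

Run:
```python
from cell import bot
import cv2,numpy as np
for n in ("top",):
    im=bot.camera(n); cv2.imwrite(f"pics/{n}0.png",im[:,:,::-1])
    c=bot.calibration(n); print(n,c["mtx"],c["k1"],np.round(c["extrinsics"],3).tolist())
    for t in ["block_0_mid","block_1_mid","block_2_mid","block_3_mid","jaw_mid","cover_edge","keeper","lever_tip","loop_bar","case","stop_face","bolt","small_nut","cover"]:
        print(t,[(np.round(d["bbox"]).tolist(),round(d["confidence"],2)) for d in bot.search_frame(n,t)][:6])
print(bot.read_clock(),bot.read_tool_rot(),bot.grip_depth)
```

```text
top [[454.05913028   0.         275.19530818]
 [  0.         454.05913028 211.27426574]
 [  0.           0.           1.        ]] -0.07490030260744901 [[-0.03, -0.999, 0.035, 0.06], [-0.992, 0.025, -0.123, 0.521], [0.122, -0.038, -0.992, 1.23], [0.0, 0.0, 0.0, 1.0]]
block_0_mid []
block_1_mid [([387.0, 204.0, 9.0, 12.0], 0.67), ([364.0, 198.0, 8.0, 12.0], 0.36), ([419.0, 225.0, 57.0, 37.0], 0.25)]
block_2_mid [([124.0, 207.0, 11.0, 12.0], 0.46)]
block_3_mid [([333.0, 241.0, 13.0, 12.0], 0.49)]
jaw_mid [([400.0, 240.0, 12.0, 13.0], 0.61)]
cover_edge [([422.0, 222.0, 51.0, 42.0], 0.59), ([399.0, 239.0, 12.0, 14.0], 0.49)]
keeper [([422.0, 222.0, 54.0, 45.0], 0.63), ([332.0, 240.0, 18.0, 15.0], 0.47)]
lever_tip [([332.0, 240.0, 14.0, 15.0], 0.57), ([309.0, 219.0, 167.0, 47.0], 0.44)]
loop_bar [([334.0, 247.0, 2.0, 6.0], 0.56), ([422.0, 223.0, 51.0, 42.0], 0.46)]
case [([312.0, 222.0, 164.0, 43.0], 0.74), ([420.0, 223.0, 58.0, 42.0], 0.48)]
stop_face [([310.0, 225.0, 168.0, 42.0], 0.74)]
bolt [([144.0, 179.0, 12.0, 13.0], 0.57)]
small_nut [([419.0, 224.0, 60.0, 39.0], 0.35), ([398.0, 238.0, 14.0, 14.0], 0.26)]
cover [([421.0, 224.0, 57.0, 39.0], 0.89), ([124.0, 207.0, 13.0, 15.0], 0.36)]
1.35 [-5.09426686e-06  1.47346313e-01  9.89084963e-01 -1.04457477e-05] 0.0187
```

View pics/side0.png

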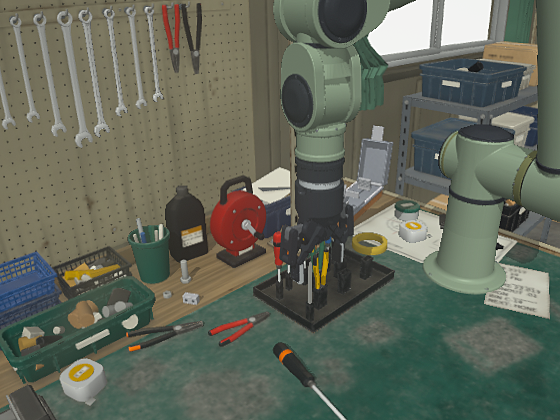

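View pics/top0.png

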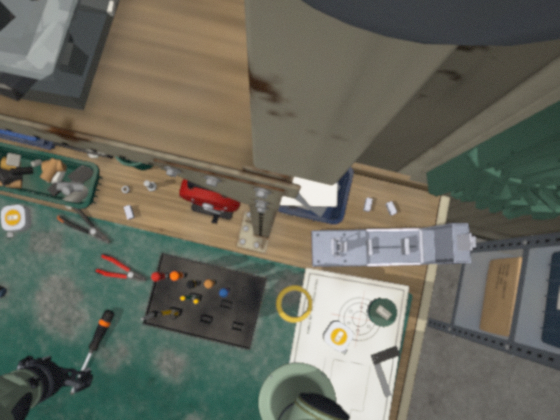

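```bash
cat > h.py <<'E'
from cell import bot
import cv2,numpy as np
from scipy.optimize import least_squares
from scipy.spatial.transform import Rotation as R
C={n:bot.calibration(n) for n in("side","top")}
def proj(n,P):
    c=C[n];E=c["extrinsics"]
    return cv2.projectPoints(np.atleast_2d(P).astype(float),cv2.Rodrigues(E[:3,:3])[0],E[:3,3],c["mtx"],np.array([c["k1"],0,0,0.]))[0][:,0]
def ray(n,uv):
    c=C[n];E=c["extrinsics"];q=cv2.undistortPoints(np.array([[uv]],float),c["mtx"],np.array([c["k1"],0,0,0.]))[0,0]
    return -E[:3,:3].T@E[:3,3],E[:3,:3].T@np.array([q[0],q[1],1])
def onz(n,uv,z):
    o,d=ray(n,uv);return o+d*(z-o[2])/d[2]
def tri(us,ut):
    f=lambda P:np.r_[proj("side",P)[0]-us,proj("top",P)[0]-ut]
    s=least_squares(f,onz("top",ut,.02));return s.x,np.abs(s.fun).max()
def shot(n,name=None,crop=None,k=4):
    im=bot.camera(n)
    if name:
        b=im[:,:,::-1]
        if crop: x,y,w,h=crop;b=cv2.resize(b[y:y+h,x:x+w],None,fx=k,fy=k,interpolation=cv2.INTER_CUBIC)
        cv2.imwrite(f"pics/{name}.png",b)
    return im
def find(n,t):return [(np.round(d["bbox"],1).tolist(),round(d["confidence"],2)) for d in bot.search_frame(n,t)]
E
python3 - <<'E'
from h import *
q=bot.read_joint_positions();q=list(q);q[0]=1.9;bot.goto_joints(q)
shot("side","side1",(330,130,100,110),5);cv2.imwrite("pics/side1full.png",bot.camera("side")[:,:,::-1])
shot("top","top1",(300,180,190,100),4)
for n in("side","top"):
  for t in ["block_0_mid","block_1_mid","block_2_mid","block_3_mid","jaw","cover","keeper","lever","loop","case","stop_face","bolt","small_nut"]: print(n,t,find(n,t)[:5])
E
```

```text
side block_0_mid [([319.1, 194.0, 6.0, 8.1], 0.53)]
side block_1_mid [([331.1, 187.8, 4.7, 5.6], 0.39)]
side block_2_mid [([180.4, 290.9, 19.6, 14.3], 0.74), ([355.3, 125.9, 34.7, 57.9], 0.74)]
side block_3_mid []
side jaw [([357.1, 179.5, 11.6, 12.0], 0.44)]
side cover [([358.0, 127.3, 32.4, 58.5], 0.9), ([316.6, 193.7, 8.2, 9.8], 0.55)]
side keeper [([359.4, 126.2, 34.1, 60.6], 0.65)]
side lever [([328.2, 179.1, 15.7, 22.5], 0.49)]
side loop []
side case [([316.3, 127.0, 74.7, 103.9], 0.55)]
side stop_face [([316.7, 123.2, 75.8, 108.4], 0.89), ([328.7, 187.3, 5.3, 7.1], 0.58)]
side bolt [([178.5, 292.7, 18.9, 13.3], 0.72), ([179.5, 258.2, 12.1, 26.7], 0.71)]
side small_nut [([357.2, 177.5, 12.2, 13.2], 0.28)]
top block_0_mid []
top block_1_mid [([385.6, 204.3, 11.2, 9.9], 0.49), ([329.5, 240.5, 17.1, 16.2], 0.25)]
top block_2_mid [([123.2, 205.6, 11.2, 13.9], 0.59)]
top block_3_mid []
top jaw [([398.2, 238.6, 11.3, 13.7], 0.57)]
top cover [([417.8, 224.1, 61.2, 39.4], 0.86), ([397.6, 236.0, 13.0, 16.3], 0.72)]
top keeper [([422.8, 223.0, 57.0, 41.2], 0.86)]
top lever [([331.2, 240.9, 13.5, 16.1], 0.56)]
top loop [([332.1, 238.9, 1.1, 15.2], 0.47)]
top case [([311.6, 219.1, 165.1, 45.9], 0.75)]
top stop_face [([311.4, 223.2, 166.7, 41.9], 0.83)]
top bolt []
top small_nut []
```

View pics/side1.png

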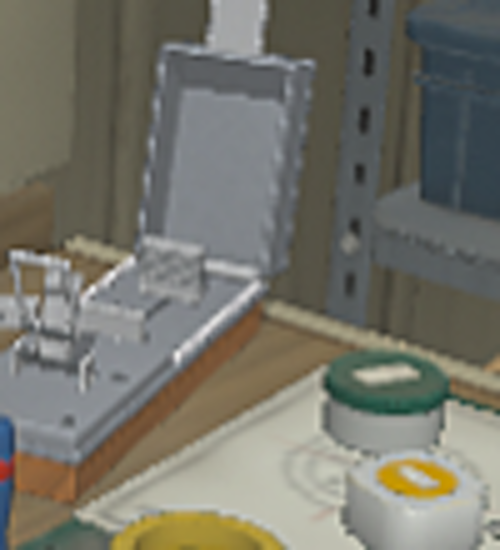

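View pics/top1.png

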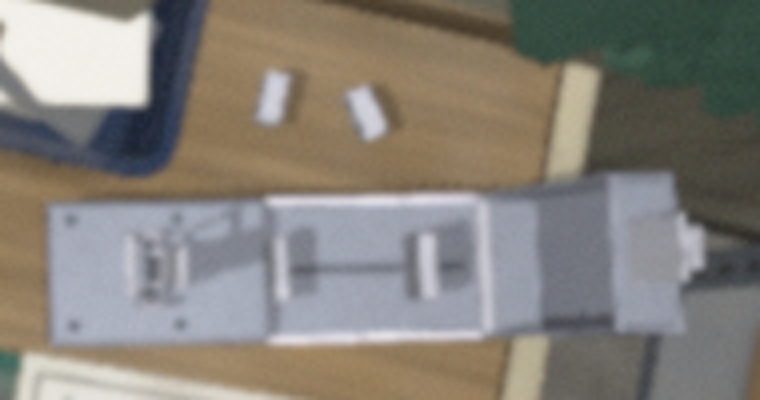

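Run:
```python
from h import *
# case fit
obs=[("top",(-150,50,22),(312,231)),("top",(-150,-50,22),(312.5,266.2)),("top",(0,50,22),(367,230)),("top",(0,-50,22),(367,265.5)),("side",(-150,-50,22),(345,222))]
def T(p,P):
    P=np.asarray(P)/1000.;c,s=np.cos(p[3]),np.sin(p[3]);return np.array([p[0]+c*P[0]-s*P[1],p[1]+s*P[0]+c*P[1],p[2]+P[2]])
f=lambda p:np.concatenate([proj(n,T(p,P))[0]-uv for n,P,uv in obs])
s=least_squares(f,[.5,-.2,.028,-1.57]);print(s.x,np.round(s.fun,1))
for P in [(10,22,38),(10,-22,38)]:print("stop",proj("top",T(s.x,P))[0]*4-[1200,720])
for t,crop in (("A",(355,190,20,30)),("B",(378,190,25,30)),("L",(115,195,30,30))):
    im=cv2.imread("pics/top0.png");x,y,w,h=crop
    g=cv2.resize(im[y:y+h,x:x+w],None,fx=8,fy=8,interpolation=cv2.INTER_CUBIC)
    hsv=cv2.cvtColor(g,cv2.COLOR_BGR2HSV);m=((hsv[...,1]<50)&(hsv[...,2]>150)).astype(np.uint8)
    cs=sorted(cv2.findContours(m,0,2)[0],key=cv2.contourArea)[-1]
    bx=cv2.boxPoints(cv2.minAreaRect(cs))/8-.44+[x,y];W=np.array([onz("top",b,.02) for b in bx])
    e=[W[1]-W[0],W[2]-W[1]];print(t,"c",np.round(W.mean(0),4),"edges",[(round(np.linalg.norm(v)*1000,1),round(np.degrees(np.arctan2(v[1],v[0])),1)) for v in e])
sf=bot.camera("side");tp=bot.camera("top")
a=cv2.resize(tp[140:240,80:230,::-1],None,fx=4,fy=4,interpolation=2);b=cv2.resize(sf[250:320,150:300,::-1],None,fx=4,fy=4,interpolation=2)
cv2.imwrite("pics/left.png",np.vstack([a,b])[:600])
cv2.imwrite("pics/side2.png",sf[:,:,::-1])
print(proj("side",[[.5,-.25,.02],[.6,-.25,.02]]))
```

```text
[ 0.41316314 -0.20498638  0.00743166 -1.60063985] [ 0.5 -1.1  0.4 -0.1 -1.1 -0.  -0.3  0.4  1.1 -0.1]
stop [284.24932137 238.48797964]
stop [285.75289201 302.56707861]
A c [ 0.5384 -0.2184  0.02  ] edges [(np.float64(41.0), np.float64(-11.3)), (np.float64(19.9), np.float64(-99.5))]
B c [ 0.5256 -0.2852  0.02  ] edges [(np.float64(20.1), np.float64(-66.5)), (np.float64(41.3), np.float64(-157.6))]
L c [0.5325 0.4565 0.02  ] edges [(np.float64(20.8), np.float64(-75.3)), (np.float64(41.0), np.float64(-163.7))]
[[335.01392171 193.84932372]
 [309.78482651 188.43991687]]
```

View pics/left.png

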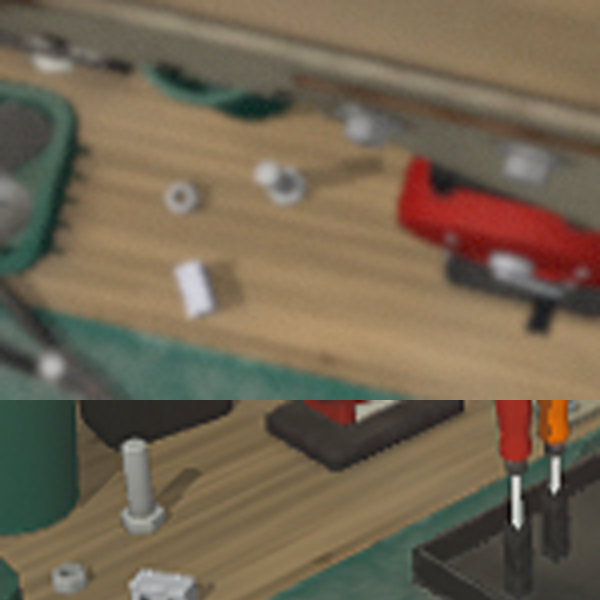

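View pics/side2.png

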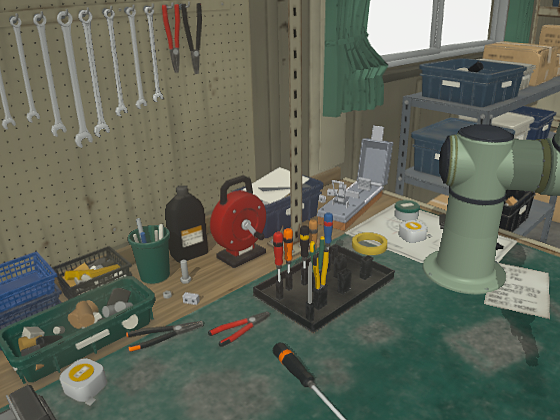

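```bash
cat >> h.py <<'E'
def T(p,P):
    P=np.asarray(P)/1000.;c,s=np.cos(p[3]),np.sin(p[3]);return np.array([p[0]+c*P[0]-s*P[1],p[1]+s*P[0]+c*P[1],p[2]+P[2]])
E
python3 - <<'E'
from h import *
obs=[("top",(-150,50,22),(312,231)),("top",(-150,-50,22),(312.5,266.2)),("top",(0,50,22),(367,230)),("top",(0,-50,22),(367,265.5)),("side",(-150,-50,22),(345.6,217.4))]
f=lambda p:np.concatenate([proj(n,T(p,P))[0]-uv for n,P,uv in obs])
s=least_squares(f,[.5,-.2,.028,-1.57]);print(s.x,np.round(s.fun,1))
p=s.x;th=1.8
def cov(x,z): # along cover, out of rim, at angle th
    return 152-np.cos(th)*x+np.sin(th)*z, 16+np.sin(th)*x+np.cos(th)*z
L=[]
def box(x0,x1,y,z0,z1):
    q=[(x,yy,z) for x in(x0,x1) for yy in(-y,y) for z in(z0,z1)]
    for i in range(8):
        for b in(1,2,4):
            if not i&b:L.append((q[i],q[i|b]))
box(-150,0,50,0,22);box(0,10,22,10,38);
L+=[((0,-47,16),(162,-47,16)),((0,47,16),(162,47,16)),((-84,-24,42),(-84,24,42))]
for z in(0,48):
    a,b=cov(0,z),cov(150,z);L+=[((a[0],y,a[1]),(b[0],y,b[1])) for y in(-50,50)]+[((b[0],-50,b[1]),(b[0],50,b[1]))]
for n,(x,y,w,h),k in(("side",(325,120,80,115),7),("top",(305,215,180,60),4)):
    g=cv2.resize(cv2.cvtColor(bot.camera(n),4)[y:y+h,x:x+w],None,fx=k,fy=k,interpolation=2)
    o=g.copy()
    for a,b in L:
        u,v=[((proj(n,T(p,c))[0]-[x,y]+.5)*k).astype(int).tolist() for c in(a,b)];cv2.line(o,u,v,(0,0,255),1,cv2.LINE_AA)
    out=np.hstack([g,o]) if n=="side" else np.vstack([g,o])
    cv2.imwrite(f"pics/ov_{n}.png",out[:600] if n=="side" else out);print(out.shape)
E
```

```text
[ 0.41257206 -0.20225378  0.02370654 -1.59750421] [ 0.2 -1.2  0.1  0.3 -0.8 -0.3  0.2  0.7  0.7  0.1]
(805, 1120, 3)
(480, 720, 3)
```

```bash
cat > ov.py <<'E'
from h import *
def cov(x,z,th): return 152-np.cos(th)*x+np.sin(th)*z, 16+np.sin(th)*x+np.cos(th)*z
def overlay(p,th,name,lv=1.7,jaw=60):
    L=[]
    def box(x0,x1,y,z0,z1):
        q=[(x,yy,z) for x in(x0,x1) for yy in(-y,y) for z in(z0,z1)]
        for i in range(8):
            for b in(1,2,4):
                if not i&b:L.append((q[i],q[i|b]))
    box(-150,0,50,0,22);box(0,10,22,10,38);box(10+jaw,22+jaw,22,10.5,50.5)
    L+=[((0,-47,16),(152,-47,16)),((0,47,16),(152,47,16)),((-84,-24,42),(-84,24,42))]
    a=(-84-54*np.cos(lv),35+54*np.sin(lv));L.append(((-84,0,35),(a[0],0,a[1])))
    for z in(0,48):
        a,b=cov(0,z,th),cov(150,z,th);L+=[((a[0],y,a[1]),(b[0],y,b[1])) for y in(-50,50)]+[((b[0],-50,b[1]),(b[0],50,b[1]))]
    for n,(x,y,w,h),k in(("side",(325,120,80,115),5),("top",(305,215,180,60),4)):
        g=cv2.resize(cv2.cvtColor(bot.camera(n),4)[y:y+h,x:x+w],None,fx=k,fy=k,interpolation=2);o=g.copy()
        for a,b in L:
            u,v=[((proj(n,T(p,c))[0]-[x,y]+.5)*k).astype(int).tolist() for c in(a,b)];cv2.line(o,u,v,(0,0,255),1,cv2.LINE_AA)
        cv2.imwrite(f"pics/{name}_{n}.png",np.hstack([g,o]) if n=="side" else np.vstack([g,o]))
E
python3 -c "
from ov import *
overlay([.41257,-.20225,.0237,-1.5975],1.75,'ov')"
```

```text
(no output)
```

View pics/ov_side.png

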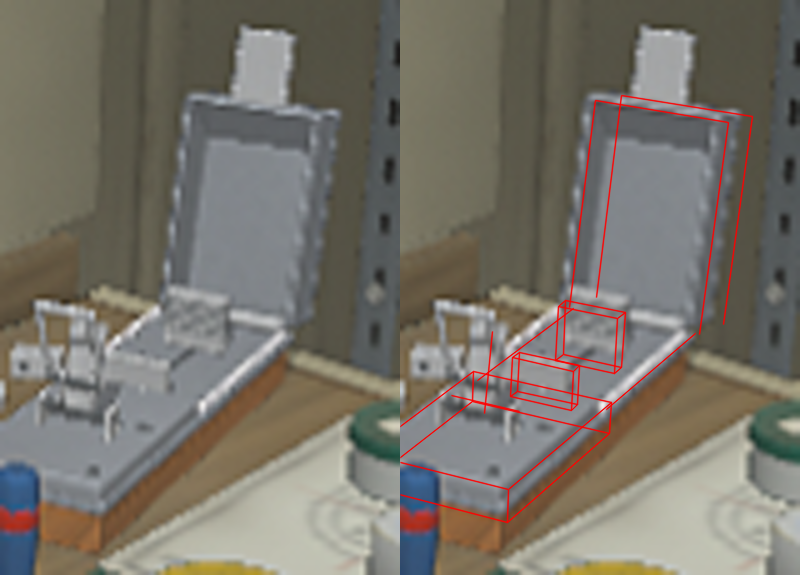

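View pics/ov_top.png

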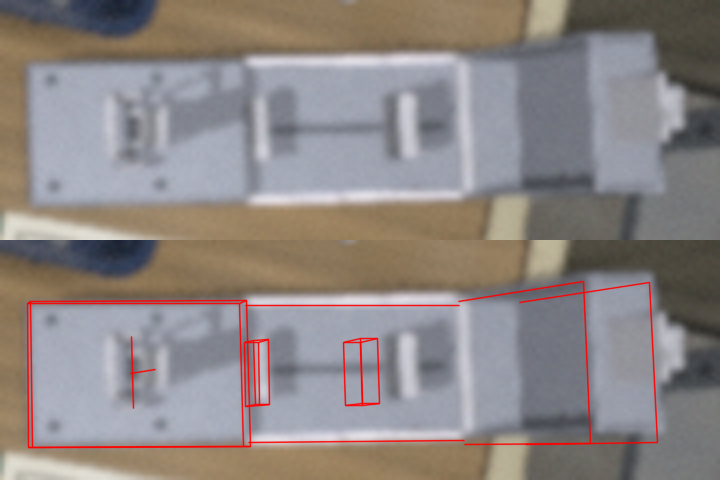

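Run:
```python
from ov import *
t=lambda u,v:np.array([u/4+305-.375,v/4+215-.375]); s_=lambda u,v:np.array([u/5+325-.4,v/5+120-.4])
# (cam, point fn of params, pixel, weight u, weight v)
def pts(p):
    j=p[4]*1000;th=p[5]
    e0=cov(150,0,th);e1=cov(150,48,th)
    return [("top",(0,50,16),t(248,56),1,1),("top",(0,-50,16),t(249,205),1,1),("top",(150,50,16),t(462,52),0,1),("top",(150,-50,16),t(466,199),0,1),
    ("top",(-150,0,22),t(29,134),1,1),("top",(0,0,38),t(254,128),.7,1),("top",(10,0,38),t(268,127.5),1,1),("top",(16+j,0,50.5),t(407,125),1,1),("top",(50,0,10),t(340,127.5),0,1),
    ("side",(0,-50,16),s_(204,412),1,1),("side",(10+j,22,50.5),s_(165,288),1,1),("side",(10+j,-22,50.5),s_(228,297),1,1),
    ("side",(e0[0],50,e0[1]),s_(189,96),1,1),("side",(e0[0],-50,e0[1]),s_(314,112),1,1),("side",(e1[0],-50,e1[1]),s_(339,115),1,1),
    ("top",(e1[0],-50,e1[1]),t(663,190),1,1),("top",(e1[0],50,e1[1]),t(654,34),1,1)]
f=lambda p:np.concatenate([(proj(n,T(p,P))[0]-uv)*[a,b] for n,P,uv,a,b in pts(p)])
s=least_squares(f,[.41,-.2,.028,-1.58,.08,1.75],loss="soft_l1",f_scale=.5);print(np.round(s.x,4));print(np.round(f(s.x).reshape(-1,2),1).tolist())
g=lambda q:f([*q[:2],.028,*q[2:]])
s2=least_squares(g,[.41,-.2,-1.58,.08,1.75],loss="soft_l1",f_scale=.5);print(np.round(s2.x,4),s.cost,s2.cost)
x=s.x;overlay(x[:4],x[5],"ov2",1.8,x[4]*1000)
```

```text
[ 0.4153 -0.2012  0.0268 -1.5797  0.0865  1.7821]
[[-1.4, 0.2], [-0.1, -0.7], [-0.0, 0.2], [-0.0, -0.6], [0.3, -0.1], [-0.1, -0.1], [-0.0, -0.0], [0.1, -0.4], [-0.0, 0.1], [0.5, -1.3], [0.6, 0.2], [-0.2, 0.7], [-0.1, -0.3], [1.8, 0.7], [1.3, -0.5], [0.1, 0.2], [-0.3, -0.7]]
[ 0.4152 -0.2009 -1.58    0.0862  1.7797] 3.6102760749740836 3.712616945129461
```

View pics/ov2_side.png

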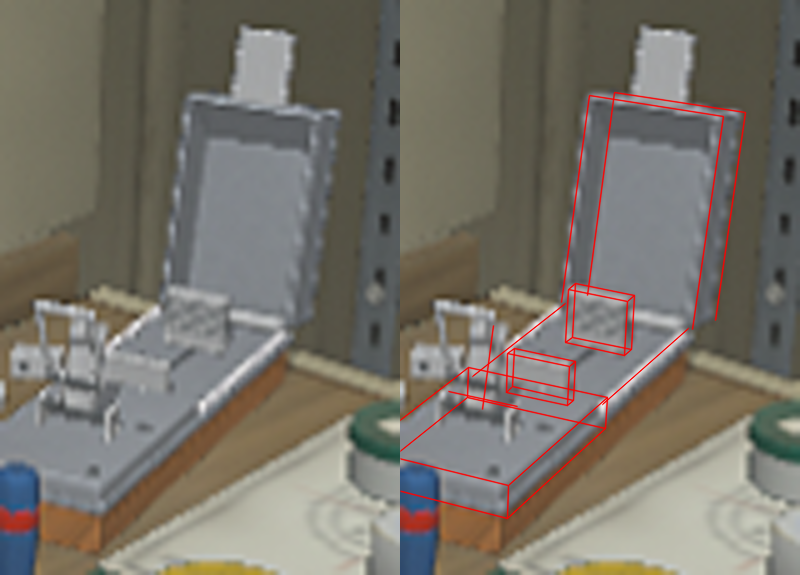

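```bash
cat >> h.py <<'E'
CASE=np.array([.4153,-.2010,.028,-1.58]);YA=CASE[3]+np.pi/2   # case y direction angle
def quat(a,tilt=None):
    y=np.array([np.cos(a),np.sin(a),0]);z=np.array([0,0,-1.]);M=np.column_stack([np.cross(y,z),y,z])
    q=R.from_matrix(M).as_quat();return np.array([q[3],*q[:3]])
def near(pos,a):
    q0=np.array(bot.read_joint_positions());c=[]
    for k in(a,a+np.pi):
        j=bot.solve_ik(pos,quat(k))
        if j is not None:c.append((np.abs(np.array(j)-q0).max()+max(0,abs(j[5])-2.2)*3,k))
    return min(c)[1]
def st(m=""):print(m,"t",round(bot.read_clock(),1),"p",np.round(bot.read_position(),4),"w",round(bot.read_gripper_width(),3),"F",np.round(bot.read_ft_force(),1),"ff",np.round(bot.read_finger_force(),1))
def pick(xy,a):
    bot.set_gripper(.62)
    p=np.array([*xy,.12]);a=near(p,a);bot.move_pose(p,quat(a))
    bot.move_linear([*xy,.03],.15);hit=bot.move_linear([*xy,-.014],.03,until_force=4)
    z=bot.read_position()[2];print("hit",hit,z)
    bot.move_linear([*xy,z+.003],.05);bot.set_gripper(.3,60);st("grip")
    bot.move_linear([*xy,.14],.2);st("up")
def place(cx):
    x,y,_=T(CASE,(cx,0,0));p=np.array([x,y,.16]);a=near(p,YA);bot.move_pose(p,quat(a));st("over")
    bot.move_linear([x,y,.075],.2);hit=bot.move_linear([x,y,.02],.03,until_force=4);st(f"down {hit}")
    bot.set_gripper(.6);bot.move_linear([x,y,.16],.2)
E
python3 - <<'E'
from h import *
print("post",onz("top",(250,240),0),"tote",onz("top",(346,204),.12),"A/B/L side pred",proj("side",[[.5384,-.2184,.01],[.5256,-.2852,.01],[.5325,.4565,.01]]).round(1).tolist(),"nut",onz("top",(125,188.5),.01))
pick((.5325,.4565),np.radians(16.3))
E
```

```text
post [0.44607575 0.11801138 0.        ] tote [ 0.52545148 -0.13594136  0.12      ] A/B/L side pred [[321.0, 197.5], [332.8, 191.6], [192.0, 297.4]] nut [0.60051563 0.46865166 0.01      ]
hit True -0.0034958142019191445
grip t 10.2 p [ 5.326e-01  4.566e-01 -4.000e-04] w 0.405 F [-0.8 -0.1  1.8] ff 60.3
up t 11.1 p [0.5316 0.4559 0.1385] w 0.41 F [-0.2 -0.1 -1.6] ff 60.1
```

```bash
cat >> h.py <<'E'
def via(*ps,a):
    for p in ps:bot.move_pose(p,quat(near(p,a)))
E
python3 - <<'E'
from h import *
via((.24,.24,.28),a=.4);via((.31,-.05,.28),a=-.1);st("via")
place(24)
st("rel")
shot("top")
for t in["block_1_mid"]:print(find("top",t))
im=bot.camera("top")[:,:,::-1];cv2.imwrite("pics/t3.png",cv2.resize(im[180:280,100:490],None,fx=2,fy=2,interpolation=2))
E
```

```text
via t 13.7 p [ 0.3102 -0.0496  0.2798] w 0.414 F [ 0.5  0.5 -1.7] ff 40.5
over t 14.6 p [ 0.415  -0.2237  0.1604] w 0.404 F [ 0.7  0.5 -1.8] ff 65.1
down True t 16.4 p [ 0.415  -0.225   0.0375] w 0.403 F [-0.1  0.6  6.3] ff 66.0
rel t 17.5 p [ 0.4145 -0.2246  0.1592] w 0.598 F [ 0.3  0.5 -0.6] ff 0.0
[([385.3, 203.2, 12.9, 12.5], 0.39)]
```

View pics/t3.png

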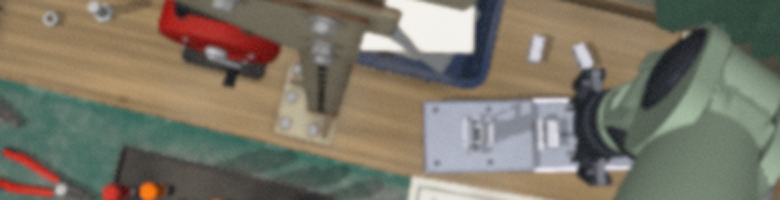

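```bash
python3 - <<'E'
from h import *
pick((.5384,-.2184),np.radians(-11.3))
place(46.5);st("rel")
im=bot.camera("top")
E
python3 - <<'E'
from h import *
via((.46,-.1,.25),a=0)
im=bot.camera("top");im2=bot.camera("side");print(find("top","block_1_mid"),find("side","block_1_mid"))
a=cv2.resize(im[190:270,300:490,::-1],None,fx=4,fy=4,interpolation=2);b=cv2.resize(im2[150:230,310:400,::-1],None,fx=3,fy=3,interpolation=2)
o=np.zeros((560,760,3),np.uint8);o[:320]=a;o[320:,:270]=b;cv2.imwrite("pics/t4.png",o)
E
```

```text
hit True -0.003536343163194358
grip t 20.8 p [ 5.384e-01 -2.184e-01 -4.000e-04] w 0.409 F [-0.5  1.4  3.5] ff 60.0
up t 21.6 p [ 0.5376 -0.2179  0.1387] w 0.404 F [ 0.1 -0.5 -1.7] ff 59.8
over t 22.2 p [ 0.4141 -0.2474  0.1591] w 0.405 F [-0.  -0.3 -0.5] ff 59.8
down True t 23.9 p [ 0.4148 -0.2475  0.0376] w 0.402 F [-0.8  0.4  5.7] ff 60.5
rel t 25.0 p [ 0.4144 -0.2471  0.1592] w 0.604 F [ 0.2 -0.6 -0.8] ff 0.0
[] []
```

View pics/t4.png

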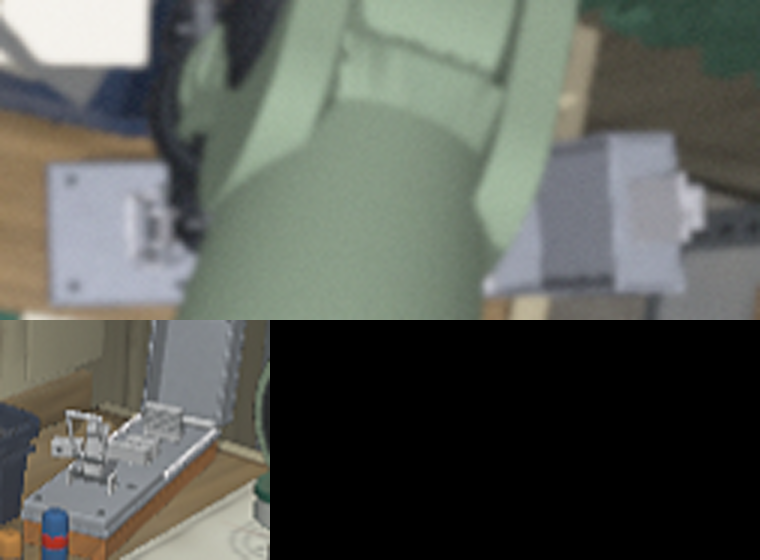

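Run:
```python
from h import *
via((.3,.05,.3),a=0)
im=bot.camera("top");im2=bot.camera("side");print([find("top",f"block_{i}_mid")[:3] for i in range(4)],find("side","block_1_mid"))
a=cv2.resize(im[190:270,300:490,::-1],None,fx=4,fy=4,interpolation=2);b=cv2.resize(im2[150:230,310:400,::-1],None,fx=3,fy=3,interpolation=2)
o=np.zeros((560,760,3),np.uint8);o[:320]=a;o[320:,:270]=b;cv2.imwrite("pics/t5.png",o)
```

```text
[[([308.9, 222.6, 167.7, 46.2], 0.62)], [([309.7, 223.9, 166.1, 40.7], 0.26)], [([370.7, 241.8, 8.1, 13.5], 0.42)], [([386.9, 203.1, 10.1, 12.1], 0.57), ([332.2, 239.6, 14.6, 15.0], 0.21)]] [([326.6, 190.7, 7.3, 2.9], 0.4)]
```

View pics/t5.png

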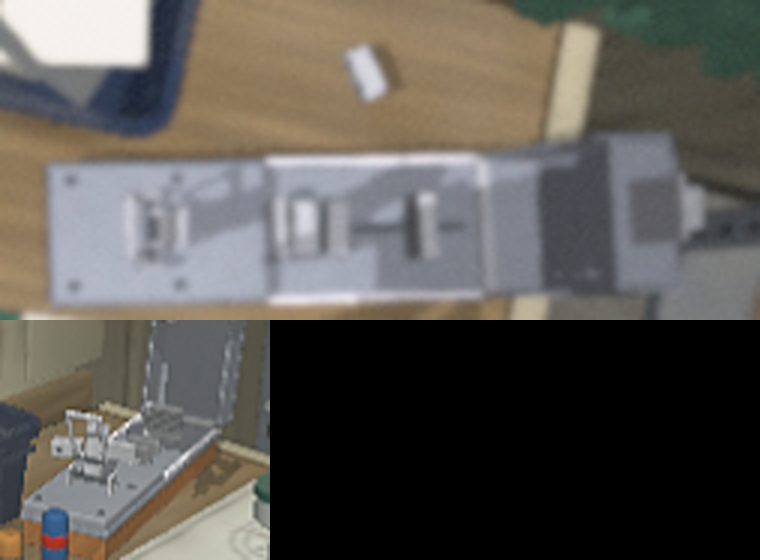

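Run:
```python
from h import *
via((.42,-.2,.25),a=0)
pick((.5256,-.2852),np.radians(22.4))
place(69);st("rel")
J=lambda x,z:T(CASE,(x,0,z))
bot.set_gripper(.8);bot.move_linear(J(102.5,110),.2)
h=bot.move_linear(J(102.5,24),.08,until_force=6);st(f"jaw down {h}")
if not h:
    bot.set_gripper(.3,60);st("jaw grip")
    h=bot.move_linear(J(45,24),.03,until_force=25);st(f"push {h}")
    c,s=np.cos(CASE[3]),np.sin(CASE[3]);d=bot.read_position()-CASE[:3];print("jaw centre x",(c*d[0]+s*d[1])*1000)
```

```text
hit True -0.0035296700675264275
grip t 31.7 p [ 5.257e-01 -2.853e-01 -4.000e-04] w 0.408 F [0.2 0.1 2.5] ff 60.1
up t 32.5 p [ 0.5247 -0.2846  0.1387] w 0.406 F [-0.5  1.1 -1.3] ff 59.8
over t 33.1 p [ 0.4138 -0.2696  0.1592] w 0.407 F [ 0.4  0.2 -0.9] ff 59.8
down True t 34.8 p [ 0.4146 -0.27    0.0375] w 0.405 F [-0.7  0.1  6.3] ff 60.6
rel t 35.9 p [ 0.4142 -0.2695  0.1592] w 0.599 F [-0.2 -0.2  0.1] ff 0.0
jaw down False t 37.8 p [ 0.4147 -0.3038  0.0525] w 0.801 F [0.5 0.4 0.2] ff 0.0
jaw grip t 38.1 p [ 0.4143 -0.304   0.0528] w 0.501 F [-2.9  0.9  5.5] ff 60.7
push True t 39.5 p [ 0.4148 -0.2645  0.0528] w 0.497 F [-0.9 -2.3  1.4] ff 63.8
jaw centre x 63.45249936536541
```

Run:
```python
from h import *
p0=bot.read_position();u=np.array([np.cos(CASE[3]),np.sin(CASE[3]),0])
h=bot.move_linear(p0-u*.012,.01,until_force=30);st(f"push {h}");print((bot.read_position()-p0)@u*1000)
bot.wait(.3);st()
bot.set_gripper(.8);p=bot.read_position();bot.move_linear([p[0],p[1],.2],.2)
via((.3,.05,.3),a=0)
im=bot.camera("top");im2=bot.camera("side")
a=cv2.resize(im[205:275,300:490,::-1],None,fx=4,fy=4,interpolation=2);b=cv2.resize(im2[150:230,310:400,::-1],None,fx=4,fy=4,interpolation=2)
o=np.zeros((600,760,3),np.uint8);o[:280]=a;o[280:,:360]=b;cv2.imwrite("pics/t6.png",o)
```

```text
push True t 40.3 p [ 0.4148 -0.2646  0.0529] w 0.499 F [-1.2 -2.6  1.2] ff 65.3
0.16106380631785167
 t 40.6 p [ 0.4148 -0.2646  0.0529] w 0.502 F [-1.5 -2.9  0.6] ff 65.2
```

View pics/t6.png

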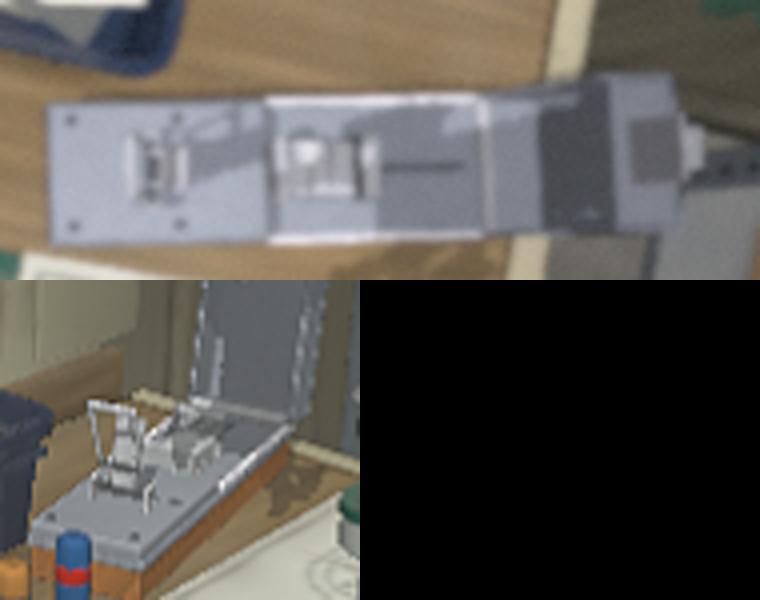

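```bash
cat >> h.py <<'E'
def swing(h0,al,off,th,deep=.0,depth=8,w=11):
    # TCP (case x,z mm) pushing a hinged panel's outer face with the vertical finger
    c,s=np.cos(th),np.sin(th);x=h0[0]-c*al+s*off;z=h0[1]+s*al+c*off
    k=np.clip((th-1.2)/.3,0,1)       # near upright: side contact, tip below the contact point
    return x+w,z-depth*k
def go(x,z,y=0,**k):return bot.move_linear(T(CASE,(x,y,z)),**k)
E
python3 - <<'E'
from h import *
for uv in((428,322),(455,262),(470,255)):print(uv,tri((405,97),uv))
bot.set_gripper(0)
H=(152,16)
x,z=swing(H,148,48,1.79);print(x,z)
p=T(CASE,(x+12,0,300));a=near(p,YA);bot.move_pose(p,quat(a));st("behind")
h=go(x+12,z,speed=.1,until_force=5);st(f"down {h}")
if not h:
    for th in np.r_[np.arange(1.75,.0,-.125),.04]:
        x,z=swing(H,148-5*min(1,max(0,(1.5-th)*3)),48,th)
        h=go(x,z,speed=.1,until_force=25)
        if h:st(f"stop {th:.2f}");break
    st("end")
E
```

```text
(428, 322) (array([ 0.25701304, -0.23312109,  0.38827465]), np.float64(5.650129293605346))
(455, 262) (array([ 0.34786508, -0.32109162,  0.35475399]), np.float64(14.42473540943945))
(470, 255) (array([ 0.3611923 , -0.35894747,  0.34638025]), np.float64(14.5263266513374))
242.0343625160031 142.02078026070808
behind t 45.8 p [ 0.4136 -0.4539  0.3285] w -0.003 F [ 0.5 -0.1  0.9] ff 0.0
down False t 47.5 p [ 0.4132 -0.4554  0.1707] w 0.001 F [-1.  -0.4  0. ] ff 0.0
end t 52.5 p [ 0.4149 -0.223   0.0977] w 0.002 F [-0.3 -0.7 -0.1] ff 0.0
```

Run:
```python
from h import *
p=bot.read_position();h=bot.move_linear([p[0],p[1],.08],.02,until_force=20);st(f"press {h}")
bot.move_linear([p[0],p[1],.25],.2);via((.3,.1,.3),a=0)
x=CASE
im=bot.camera("top");im2=bot.camera("side")
for n in("top","side"):
  for t in("cover","lever","loop","loop_bar","keeper"):print(n,t,find(n,t)[:2])
a=cv2.resize(im[210:275,300:490,::-1],None,fx=4,fy=4,interpolation=2);b=cv2.resize(im2[165:230,310:400,::-1],None,fx=5,fy=5,interpolation=2)
o=np.zeros((590,760,3),np.uint8);o[:260]=a;o[260:585,:450]=b;cv2.imwrite("pics/t7.png",o)
```

```text
press True t 53.0 p [ 0.4154 -0.2232  0.0919] w -0.002 F [-2.1  0.9 10.7] ff 4.7
top cover [([349.5, 227.2, 80.6, 37.0], 0.68)]
top lever [([330.8, 240.7, 14.9, 12.0], 0.44)]
top loop [([333.9, 238.0, 1.0, 16.8], 0.56)]
top loop_bar [([310.7, 226.7, 116.7, 41.9], 0.15)]
top keeper [([346.5, 225.5, 81.1, 42.2], 0.81)]
side cover []
side lever [([333.2, 180.7, 11.4, 20.4], 0.45)]
side loop []
side loop_bar [([316.4, 170.1, 66.4, 56.4], 0.66)]
side keeper [([342.9, 168.8, 42.4, 32.8], 0.56)]
```

View pics/t7.png

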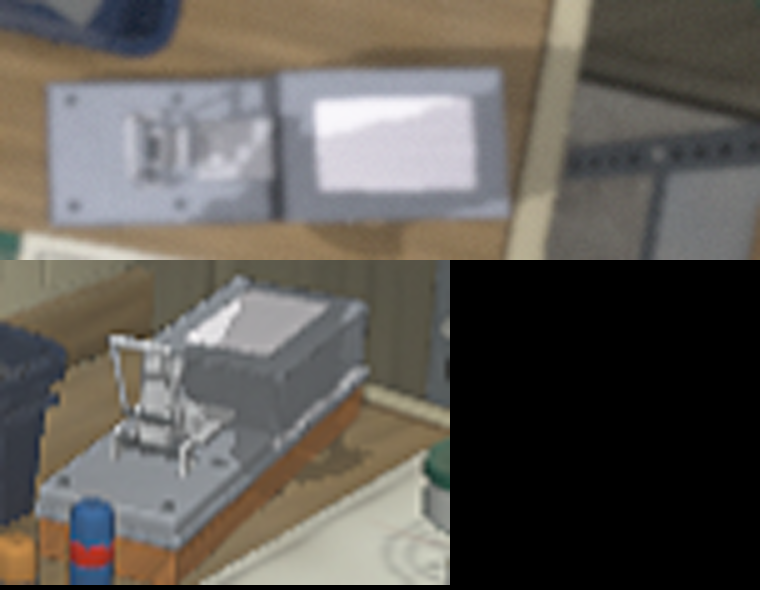

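Run:
```python
from h import *
w,e=tri((339.0,181.4),(334.2,246.3));c,s=np.cos(CASE[3]),np.sin(CASE[3]);d=w-CASE[:3];print("bar case",np.round([1e3*(c*d[0]+s*d[1]),1e3*(-s*d[0]+c*d[1]),1e3*d[2]],1),e)
for lv in(1.6,1.7,1.8,1.9,2.0):
    px,pz=-84-20*np.cos(lv),35+20*np.sin(lv);sl=3.55-lv+.15
    b=(px+60.5*np.cos(sl),0,pz+60.5*np.sin(sl));tp=(-84-54*np.cos(lv),0,35+54*np.sin(lv))
    print(lv,np.round(b,0),proj("side",T(CASE,b)).round(1),proj("top",T(CASE,b)).round(1),"tip",np.round(tp,0),proj("side",T(CASE,tp)).round(1),proj("top",T(CASE,tp)).round(1))
```

```text
bar case [-103.8   -0.4  108.2] 0.017989590489492002
1.6 [-114.    0.  107.] [[337.4 182.8]] [[330.1 246.2]] tip [-82.   0.  89.] [[341.7 184.9]] [[341.2 246.3]]
1.7 [-107.    0.  110.] [[338.5 181.2]] [[333.2 246.1]] tip [-77.   0.  89.] [[342.5 184.5]] [[343.2 246.3]]
1.8 [-99.   0. 112.] [[339.6 179.8]] [[336.3 246. ]] tip [-72.   0.  88.] [[343.2 184.2]] [[345.2 246.2]]
1.9 [-91.   0. 113.] [[340.7 178.7]] [[339.4 245.9]] tip [-67.   0.  86.] [[343.9 184.1]] [[347.  246.2]]
2.0 [-83.   0. 113.] [[341.8 177.8]] [[342.5 245.9]] tip [-62.   0.  84.] [[344.6 184.2]] [[348.8 246.2]]
```

Run:
```python
from h import *
p=T(CASE,(-140,0,200));bot.move_pose(p,quat(near(p,YA)))
h=go(-138,101,speed=.1,until_force=5);st(f"down {h}")
h=go(-76,103,speed=.05,until_force=8);st(f"push {h}")
bot.wait(.4);go(-90,180,speed=.2);via((.3,.1,.3),a=0)
bot.camera("top");bot.camera("side")
for n in("top","side"):
  for t in("lever","loop","loop_bar"):print(n,t,find(n,t)[:3])
for b in((-22,0,35),(-22,18,35),(-22,-18,35),(-77,0,89)):print(b,proj("side",T(CASE,b)).round(1),proj("top",T(CASE,b)).round(1))
# change maps vs previous picture region
im=bot.camera("side")[165:230,310:400,::-1];g=cv2.resize(im,None,fx=5,fy=5,interpolation=2);o=cv2.imread("pics/t7.png")[260:585,:450]
d=cv2.absdiff(g,o).max(2);d[:, :20]=0;n,l,s,c=cv2.connectedComponentsWithStats((d>40).astype(np.uint8));print([(s[i].tolist()) for i in range(1,n) if s[i,4]>150])
```

```text
down False t 57.9 p [ 0.417  -0.0631  0.1295] w 0.002 F [ 0.2 -0.4 -0.2] ff 0.0
push False t 59.3 p [ 0.4159 -0.1247  0.131 ] w -0.003 F [-0.2 -0.7 -0.2] ff 0.0
top lever [([337.8, 241.6, 8.9, 12.4], 0.44), ([308.2, 226.6, 115.9, 39.7], 0.17)]
top loop [([341.5, 237.4, 15.1, 20.6], 0.56), ([345.9, 227.8, 82.7, 36.7], 0.16)]
top loop_bar []
side lever []
side loop []
side loop_bar []
(-22, 0, 35) [[349.3 194.3]] [[359.7 246.8]]
(-22, 18, 35) [[344.3 193.2]] [[359.4 240.1]]
(-22, -18, 35) [[354.4 195.4]] [[360.  253.4]]
(-77, 0, 89) [[342.5 184.4]] [[343.2 246.2]]
[[109, 75, 50, 44, 707], [145, 97, 27, 31, 317]]
```

Run:
```python
from h import *
im=bot.camera("top")[210:275,300:490,::-1];g=cv2.resize(im,None,fx=4,fy=4,interpolation=2);o=cv2.imread("pics/t7.png")[:260]
d=cv2.absdiff(g,o).max(2);n,l,s,c=cv2.connectedComponentsWithStats((d>30).astype(np.uint8));print([(s[i].tolist()) for i in range(1,n) if s[i,4]>20])
a=g.astype(int).mean(2);b=o.astype(int).mean(2)
print("new",(a[110:190:8,170:290:6]).astype(int));print("old",(b[110:190:8,170:290:6]).astype(int))
for q in((-22,18,40),(-22,-18,40),(-37,0,45),(-44,0,45)):print(q,((proj("top",T(CASE,q))[0]-[300,210]+.5)*4).round())
```

```text
[[228, 89, 12, 17, 133], [215, 163, 24, 14, 210], [198, 169, 13, 8, 76]]
new [[146 154 157 159 155 158 164 159 163 165 160 153 154 151 140 136 117 104
  117 154]
 [154 161 153 145 138 142 144 141 144 143 139 138 141 143 154 161 147 111
   93 122]
 [150 157 169 155 137 142 143 138 140 139 147 152 156 162 185 201 186 129
   83 110]
 [151 169 185 157 132 134 144 155 152 141 149 156 158 162 189 200 175 117
   83 111]
 [154 170 188 157 130 132 140 156 162 148 150 160 170 171 185 183 155 111
   90 115]
 [153 168 187 157 127 140 149 166 167 151 149 176 196 193 175 162 149 112
   85 113]
 [154 167 183 157 137 159 179 198 198 166 157 171 188 181 165 162 149 112
   87 109]
 [150 165 173 160 153 163 172 189 187 175 170 162 162 162 162 158 155 120
   82 106]
 [150 158 163 166 164 160 166 172 164 164 164 157 157 159 157 160 149 117
   83 103]
 [149 152 161 166 172 170 170 175 172 170 165 160 157 145 140 137 117  88
   74 101]]
old [[149 154 157 154 156 160 165 171 169 165 146 134 142 149 139 136 119 103
  114 153]
 [148 162 151 140 144 158 161 160 161 147 141 137 140 143 154 162 147 114
   91 122]
 [136 145 157 142 132 141 150 148 150 155 157 156 155 159 185 202 180 126
   87 111]
 [138 157 183 157 132 136 146 157 160 158 159 158 159 165 189 199 168 110
   84 113]
 [140 162 185 158 130 132 139 157 167 162 161 161 168 173 184 182 156 114
   89 114]
 [137 157 187 158 129 137 144 162 170 165 163 178 198 193 174 163 149 113
   88 112]
 [136 159 182 157 132 149 164 195 203 182 172 185 198 183 165 161 151 113
   88 111]
 [138 165 177 164 157 179 187 199 203 198 200 194 175 163 160 161 153 121
   86 107]
 [141 153 161 167 177 194 201 199 203 203 201 187 164 158 157 159 147 118
   80 103]
 [142 147 161 170 176 179 178 179 176 174 170 163 158 147 136 133 116  88
   72 100]]
(-22, 18, 40) [241. 122.]
(-22, -18, 40) [244. 175.]
(-37, 0, 45) [222. 149.]
(-44, 0, 45) [212. 149.]
```

Run:
```python
from h import *
p=T(CASE,(-130,0,200));bot.move_pose(p,quat(near(p,YA)))
go(-125,78,speed=.1,until_force=5)
f=np.array(bot.read_ft_force());c,s=np.cos(CASE[3]),np.sin(CASE[3])
for x in range(-110,-82,2):
    h=go(x,78,speed=.03,until_force=15);d=bot.read_position()-CASE[:3];F=bot.read_ft_force()
    print(round((c*d[0]+s*d[1])*1e3,1),round(d[2]*1e3,1),"Fx",round(c*F[0]+s*F[1],1),h)
    if h:break
go(-120,90,speed=.1);go(-125,190,speed=.2);via((.3,.1,.3),a=0)
im=bot.camera("top")[210:275,300:490,::-1];g=cv2.resize(im,None,fx=4,fy=4,interpolation=2);o=cv2.imread("pics/t7.png")[:260]
print(find("top","loop")[:2],find("top","lever")[:2])
print((g.astype(int).mean(2)-o.astype(int).mean(2))[110:194:6,120:270:5].astype(int))
```

```text
-109.9 78.0 Fx 0.3 False
-108.0 78.0 Fx -0.5 False
-105.9 78.0 Fx -0.8 False
-103.9 78.0 Fx 0.2 False
-101.9 78.0 Fx -0.5 False
-99.9 78.0 Fx 0.0 False
-97.9 78.0 Fx -0.8 False
-95.9 78.0 Fx -0.2 False
-93.9 78.0 Fx 0.6 False
-91.9 78.0 Fx -0.6 False
-89.9 78.0 Fx -0.4 False
-87.9 78.0 Fx 0.5 False
-85.9 78.0 Fx -0.1 False
-83.9 78.0 Fx -1.2 False
[] [([337.7, 241.3, 20.6, 17.1], 0.63)]
[[  0   4   2   5   3   2  -1  -2  -2   0  -3  -1   4   7   9   3   0  -2
   -7 -10  -4   1  12  19  17   5   5   5  -3   0]
 [  4   1  -6   7  22  12  -1  -4   0   2   0   2   6  11   5  -3 -15 -15
  -18 -22 -13  -3   2   3   1   2   0  -3  -3   0]
 [  0 -14 -18   4  15   2 -10 -12   1  11   8   4   5  11  16   8   0  -1
   -5  -8  -8  -5   0  -1   0  -3  -7 -15  -9   2]
 [ -3 -17 -21  -4   5  -3 -17 -15  -2   9  14   7  -4  11  23   9   1  -2
   -8 -10 -12 -13 -12  -9  -4   0  -9 -17  -9   0]
 [ -3 -14 -22  -4   3   2  -5  -3   2   8  16   3  -7  10  26   8  -1  -2
   -1  -4  -6 -10 -14  -8  -5  -2 -12 -16  -7  -1]
 [ -3 -13 -20  -2   6   6   7   2   2  10  19   6  -8  12  28   7   2  -1
   -3   0  
[... 340 characters left out ...]
-14   0  22  18  11   5
   -4  -5  -3 -12 -15 -16 -11  -4   0   0  -1   0]
 [ -1  -5 -14  -9   0   1  -1   0   7  12  18  -1 -15  -4  13   2  -5  -8
   -6  -6 -11 -21 -24 -28 -19  -6   1   0  -3   1]
 [  1  -5  -9  -1  20  20   3  -4  -3  -1   5  -2  -5  -3  -7 -17 -33 -32
  -26 -27 -38 -46 -49 -40 -22  -2  -1  -2   0   0]
 [  0  -3  -2  11  28  21   7   0  11  12  16  10  10   3  -2 -12 -27 -30
  -23 -25 -33 -36 -40 -33 -12   1   0   0  -2   1]
 [  1   0   3   9   7   3   3   2   2   2   4   6   1  -1  -1  -6 -13 -10
   -6  -3  -3  -5  -5  -4  -5  -8  -5  -1   1   2]
 [  2  -3   1   0   1   0  -1   0   0  -1   0   1  -3   1  -4  -2  -4  -2
   -1   0   2   0   0   1   1  -4  -4  -1   0  -2]]
```

Run:
```python
from h import *
H=(-84,35);c,s=np.cos(CASE[3]),np.sin(CASE[3])
x,z=swing(H,48,2.5,1.9)
p=T(CASE,(x+14,0,200));bot.move_pose(p,quat(near(p,YA)))
h=go(x+14,z,speed=.1,until_force=5);st(f"down {h}")
if not h:
    for lv in np.r_[np.arange(1.85,.05,-.1),0,-.06]:
        x,z=swing(H,48,2.5,lv)
        h=go(x,z,speed=.06,until_force=25);F=bot.read_ft_force();print(round(lv,2),"Fx",round(c*F[0]+s*F[1],1),"Fz",round(F[2],1),h)
        if h:break
    st("end")
```

```text
down False t 72.7 p [ 0.4161 -0.1601  0.1001] w 0.003 F [-0.4  0.8 -0.2] ff 0.0
1.85 Fx -0.0 Fz -0.3 False
1.75 Fx 0.5 Fz 0.1 False
1.65 Fx -0.0 Fz -0.8 False
1.55 Fx -0.2 Fz 0.1 False
1.45 Fx 0.6 Fz -0.6 False
1.35 Fx -1.1 Fz 0.2 False
1.25 Fx -0.2 Fz -1.1 False
1.15 Fx 0.2 Fz -0.2 False
1.05 Fx 0.9 Fz 0.4 False
0.95 Fx 0.2 Fz -0.7 False
0.85 Fx -0.5 Fz -0.1 False
0.75 Fx 0.6 Fz -0.0 False
0.65 Fx -0.3 Fz -0.2 False
0.55 Fx -0.9 Fz -0.3 False
0.45 Fx 1.1 Fz 0.6 False
0.35 Fx 0.5 Fz -0.1 False
0.25 Fx 0.6 Fz 0.4 False
0.15 Fx 0.8 Fz 0.8 False
0.0 Fx 0.7 Fz 0.4 False
-0.06 Fx -3.1 Fz 31.6 False
end t 77.9 p [ 0.4172 -0.0802  0.0648] w -0.0 F [-6.3  3.1 31.6] ff 15.3
```

Run:
```python
from h import *
p=bot.read_position();bot.move_linear([p[0],p[1],.15],.15)
go(-42,100,speed=.15);h=go(-42,35,speed=.02,until_force=4);print("probe z",(bot.read_position()[2]-.028)*1e3,h)
go(-42,150,speed=.2)
via((.3,.1,.3),a=0)
im=bot.camera("top");g=cv2.resize(im[210:275,300:490,::-1],None,fx=4,fy=4,interpolation=2);bot.camera("side")
for n in("top","side"):
  for t in("lever","loop","loop_bar","keeper","lever_tip"):print(n,t,find(n,t)[:2])
cv2.imwrite("pics/t8.png",g)
for q in((-138,0,35),(-39,18,41),(-39,-18,41),(-44,18,51),(-44,-18,51)):print(q,proj("top",T(CASE,q))[0].round(1),((proj("top",T(CASE,q))[0]-[300,210]+.5)*4).round())
print(g.astype(int).mean(2)[104:200:6,60:270:6].astype(int))
```

```text
probe z 45.10980664692378 True
top lever [([315.5, 241.4, 37.9, 18.6], 0.73)]
top loop []
top loop_bar []
top keeper [([346.3, 225.4, 79.3, 41.6], 0.9)]
top lever_tip [([315.3, 240.1, 37.9, 17.7], 0.67)]
side lever [([326.1, 200.3, 17.6, 10.0], 0.6)]
side loop []
side loop_bar []
side keeper [([338.8, 166.6, 46.8, 33.6], 0.69)]
side lever_tip [([329.9, 194.6, 25.7, 14.3], 0.65)]
(-138, 0, 35) [317.1 247.7] [ 70. 153.]
(-39, 18, 41) [353.7 240.1] [217. 122.]
(-39, -18, 41) [354.2 253.5] [219. 176.]
(-44, 18, 51) [352.6 239.9] [212. 122.]
(-44, -18, 51) [353.1 253.4] [215. 176.]
[[168 151 140 162 170 169 168 172 174 171 172 174 172 172 172 172 172 165
  160 145 152 168 175 171 172 172 171 171 171 171 170 168 168 162 133]
 [170 168 167 167 166 172 172 174 173 172 171 171 167 165 170 173 172 149
  145 151 158 170 175 173 171 170 171 167 166 169 169 172 170 158 138]
 [172 171 172 171 172 174 173 173 172 171 168 164 162 159 165 167 165 153
  142 157 160 164 175 176 169 164 160 151 155 163 170 177 172 165 147]
 [171 171 171 169 170 170 170 169 170 167 159 162 168 164 145 128 148 165
  170 1
[... 1104 characters left out ...]
 184 184 182 175 163 159 170 181 165 123 137 158
  153 161 168 165 162 170 176 182 191 172 184 196 179 161 160 160 159]
 [177 178 176 174 176 177 178 178 177 165 146 154 173 182 170 124 142 174
  172 172 175 176 176 185 187 189 186 169 179 187 168 154 152 154 151]
 [177 177 176 177 177 176 177 180 176 173 172 179 178 175 165 148 156 162
  155 155 163 172 179 182 183 180 175 167 166 166 161 143 135 134 126]
 [176 179 178 178 178 176 176 179 178 178 178 178 173 167 170 173 175 169
  165 165 172 176 176 178 177 174 175 175 172 170 165 142 132 130 119]
 [178 177 176 174 177 179 178 180 179 180 178 178 178 176 178 177 176 176
  176 173 173 173 178 181 176 176 174 171 167 163 152 140 132 133 119]]
```

```bash
python3 -c "
from cell import bot
bot.wait(.5);print(bot.close_job(),bot.read_clock())"
```

```text
the job is handed in; nothing more can be done
the job is handed in; nothing more can be done
```

The job is handed in at roughly 82 s of robot time: the three blocks I found are packed in one tight row, the cover is shut, the loop is hooked behind the keeper (a probe touched the bare lip, no bar on top) and the lever is flat; I saw no fourth block, and no verdict came back.

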